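# Lock the card terminal into its charging dock

## Robot

A 7-joint arm with a two-finger parallel gripper is mounted at the origin on a cart in front of the work surface, level with it; the furniture and walls round the work are solid. World frame = base frame: x ahead of the robot, y to its left, z up, the work surface at z = 0. Lengths are in m, angles in rad, forces in N, time in s.
With the tool pointing down it reaches from about 0.35 to 0.9 m from the base axis. Payload 19.9 kg.
Tool frame: the origin (TCP) lies at the very end of the fingers, on their centre line; the grasp point (between the pads) lies 19 mm behind it (bot.hold_point_z is the distance from the TCP to the grasp point, in m); z points along the fingers, y is the line along which they close (so a half turn about z gives the same grasp; the last joint's range is limited). The gripper opens to 85 mm and grips with 20 to 120 N. Pads are 22 mm wide; open, the fingers measure 114 mm over their backs; the gripper's body (76 mm by 85 mm) begins 54 mm behind the grasp point. The pads swing forward as they close: fully open they stand 13 mm farther back than shut.
Start: joints at [-1.192, 0.417, -0.01, 1.614, 0.005, 1.111, -0.053], TCP at [0.255, 0.57, 0.231] pointing down, gripper open.
Joint ranges: [-2.81, 2.81], [-0.39, 2.02], [-1.27, 1.25], [0.06, 2.57], [-1.19, 4.33], [0.19, 2], [-2.82, 2.82]. Speed limits (rad/s): [1.89, 1.89, 2.39, 2.39, 3.01, 3.01, 3.01].

## Interface

Orientations are given as a unit quaternion [x, y, z, w].
In Python, from station import bot, imaging gives the robot as it stands. The module is installed in compiled form; this text tells all that it offers. Calls block until the motion is done:
- bot.move_ptp(position, orientation): joint-space move of the TCP to a pose.
- bot.movel(position, velocity=0.15, rotation=None, guard=None): straight line of the TCP; rotation=None keeps the orientation; velocity is the mean speed in m/s. With guard (N) it stops when the force on the tool has changed by that much, and returns True; else False.
- bot.move_joints(angles): joint-space move.
- bot.grip(opening, squeeze=None): finger opening in m; squeeze is the grip in N (None keeps the last); returns when the fingers have stopped.
- bot.sleep(seconds).
- bot.inverse_kinematics(position, orientation): joint angles nearest the present ones, or None.
- imaging.camera(name): name is "scene" or "side" or "wrist"; returns a dict with "pixels" (420x560x3 uint8, red, green, blue), "depth" (420x560 float32, m along the optical axis (not along the pixel's ray), 0 where there is no reading), "mtx" (3x3 intrinsics, pixels), "cam_to_world" (4x4, takes a point from camera to world coordinates); the wrist camera has in their place "tool_from_camera" (4x4, takes a point from camera to tool coordinates, whose origin is the TCP and whose axes are the flange's). Camera axes: x right, y down, z forward; pixel columns grow to the right and rows downward; lengths in m; the calibration is good to about 2 mm. The wrist camera is an equidistant fisheye: a pixel r from the principal point sees the ray r / f radians off the axis. A picture is of the moment at which its call begins: read the wrist's pose just before it.
A pose or a line that the arm cannot do raises bot.Unreachable and nothing moves.
- bot.finish_job(): hands the job in; it is judged then, once.
Readings, each from a call of its own:
- bot.get_time(): time.
- bot.get_joints(): joint angles.
- bot.get_joint_velocities(): joint speeds.
- bot.get_tau(): joint torques, N m.
- bot.get_eef_pos(): TCP position.
- bot.get_orientation(): TCP orientation.
- bot.get_contact_force(): force on the tool from outside, world axes, zero at the start.
- bot.get_torque(): the same for the moment, N m.
- bot.get_gripper_width(): finger opening in m.
- bot.get_gripper_force(): force on a finger pad.
Only numpy, scipy, OpenCV 4.12 (cv2) and the standard library are available. Lean on these libraries where they do the work, as an engineer would, in place of code of your own. Each camera call takes 0.05 s, during which the arm holds its last target. There are 200 camera calls.

## Task

Put the card terminal on charge in its dock: swing the dock's retaining clip open, set the terminal face up and flat on the pocket floor with its raised head at the end away from the clip, and swing the clip fully shut over its foot. The terminal stands on its side in the rest, so lay it down on its back on the desk first and take it again by its two long sides; lower it into the pocket, do not drop it. Leave the calculator, the stapler and the paper roll where they are.

Things in the scene. Friction and masses are not known exactly. Their poses are not given: they have to be found in the camera images.
- terminal: Dark card terminal, 150 x 72 x 26 mm, about 0.28 kg. Origin: centre of its flat back; x to the head end, z out of the keypad. Over x 26 to 73 mm a raised head makes it 42 mm thick; its middle and foot are 26. The long sides lean in: 72 mm wide at z 4, 68 at z 22. It starts on edge in the rest, +y side down, -y side 78 mm above the desk, leaning 2 deg to its face; centre of mass at x 7, z 16.
- terminal_head (a point): Point on top of the terminal's raised head, on its centre line, 50 mm from the terminal's origin towards the head end and 41.5 mm from the plane of its back.
- rest: Grey sheet-metal rest fixed to the desk; origin at desk level under the middle of its slot; base 176 x 76 x 6 mm (y -33 to +43). The terminal stands in the slot, head to rest +x, back at y -13, keypad to +y, within 2 mm along x. Slot walls 4 mm thick, inner faces at y -16 and +17 mm, tops 37 mm above the desk (the +y wall only from x -66 to +10); end stops at x +-81, 21 mm high. Lift straight out.
- dock: Charging dock fixed to the desk; origin: under the pocket's middle, at desk level; z up, x to the contact end. Floor 10 mm up, pocket 154 x 76 mm (x by y). Walls 14 mm above the floor: long ones 6 thick with finger gaps at x -33 to +33; +x end wall 10 thick; -x end wall 6 thick with a 48 mm gap where the clip sits. The base (10 mm high) runs beyond the walls to y +-51, x -90 to +94.
- dock_seat (a point): Middle of the pocket floor (dock origin raised 10 mm), axes as the dock's. When seated the terminal's origin lies here, its x along this x.
- clip_hinge (a point): Centre of the clip's hinge, 90 mm from the dock's origin to its -x end, 12 mm above the desk. The hinge runs along dock y; does not move.
- clip_tab (a point): Top centre of the clip, moves with it. Shut: 22 mm from the hinge towards dock +x, 60 mm above it (72 above the desk). The clip is a plate 56 mm wide (along dock y), 5 thick, sloping from the hinge up to this point, with a lip on its pocket side that reaches 30 mm from the hinge over the pocket, 26 to 31 mm above the hinge (2 mm over the seated terminal's foot).
- clip (a joint): Clip angle, rad: 0 shut, 1.1 fully open (a stop), swung up and outward beyond the dock's -x end. Starts between 0 and 0.35. Stiff hinge (0.03 N m, under 2 N of push): stays where it is left. Over 0.8 it clears the pocket. To open, push the plate above the lip (fingertips 45 mm or more above the hinge, or the rising lip jams on them) towards dock -x; to shut, push its back towards +x.
- calculator: Desk calculator, 148 x 104 x 26 mm, lying behind the work; loose, to be left alone. Origin: centre of its underside.
- stapler: Red and black stapler, 34 x 130 x 48 mm, standing behind the work; loose, to be left alone. Origin: centre of its underside.
- receipt_roll: White paper roll, 57 mm across and 57 mm tall, standing on end; loose, to be left alone. Origin: centre of its underside.

How it is judged:
By the outcome, as a careful person would: the job done as asked, in the order asked, and still so for the second after the job is handed in, with the robot touching nothing.
It also fails if it takes over 72 s, if anything falls off the work surface, if the arm or the gripper's body presses on something with over 40 N, if the wrist force passes 120 N, or if a joint passes its speed limit or range.

## Working session

There is one attempt and no reset: what is moved stays moved. The work goes in short steps, each a Python script; the robot and the scene stay as the last script left them, time stands still between calls to the robot, and variables do not carry over. Pictures are saved under pics/ and viewed, at most 10 in all, crops included, and the job is handed in when it is done.

```bash
mkdir -p pics
python3 - <<'E'
from station import bot, imaging
import cv2,numpy as np,pickle
d={}
for n in("scene","side"):
    c=imaging.camera(n);d[n]=c
    cv2.imwrite(f"pics/{n}0.png",c["pixels"][:,:,::-1])
    print(n,c["mtx"].round(1).tolist(),c["cam_to_world"].round(3).tolist(),(c["depth"]>0).mean())
p=bot.get_eef_pos();q=bot.get_orientation()
c=imaging.camera("wrist");c["p"]=p;c["q"]=q;d["wrist"]=c
cv2.imwrite("pics/wrist0.png",c["pixels"][:,:,::-1]);print(c["tool_from_camera"].round(3),c["mtx"],p,q,(c["depth"]>0).mean())
pickle.dump(d,open("d0.pkl","wb"));print(bot.get_time(),bot.hold_point_z)
E
```

```text
scene [[408.3, 0.0, 276.5], [0.0, 408.3, 205.3], [0.0, 0.0, 1.0]] [[0.887, -0.176, 0.426, 0.08], [-0.461, -0.363, 0.81, -0.981], [0.012, -0.915, -0.404, 0.521], [0.0, 0.0, 0.0, 1.0]] 0.9959863945578231
side [[434.6, 0.0, 276.3], [0.0, 434.6, 213.3], [0.0, 0.0, 1.0]] [[1.0, 0.022, 0.008, 0.538], [0.004, -0.468, 0.883, -1.041], [0.023, -0.883, -0.468, 0.58], [0.0, 0.0, 0.0, 1.0]] 0.9961989795918368
[[ 0.    -0.96  -0.278  0.072]
 [ 1.     0.     0.     0.002]
 [-0.    -0.278  0.96  -0.143]
 [ 0.     0.     0.     1.   ]] [[325.1922621    0.         281.55699893]
 [  0.         325.1922621  204.5093366 ]
 [  0.           0.           1.        ]] [0.25516661 0.57019904 0.23072305] [ 2.08839023e-01  9.77949873e-01 -5.49526162e-04 -8.39027934e-05] 0.9876488095238095
0.15 0.0187
```

View pics/scene0.png

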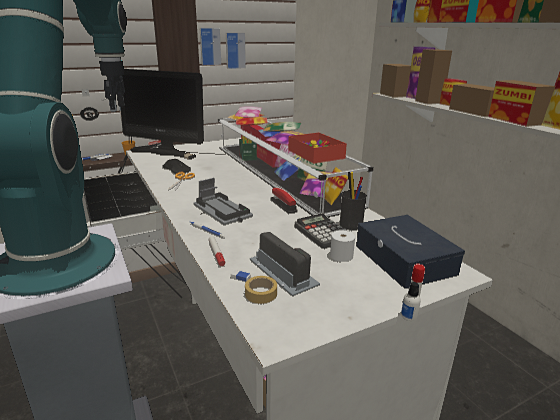

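View pics/side0.png

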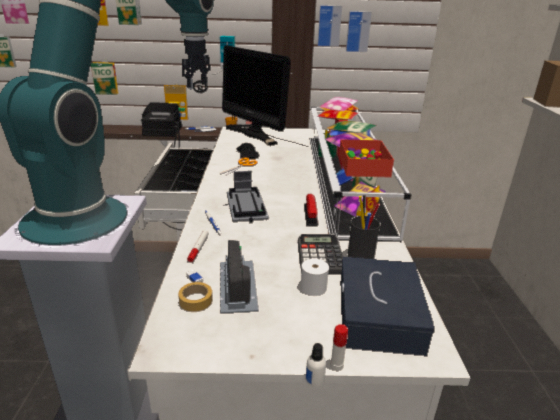

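```bash
cat > h.py <<'E'
import numpy as np,cv2
from scipy.spatial.transform import Rotation as R
def cloud(c):
    v,u=np.mgrid[:420,:560];k=c["mtx"];z=c["depth"]
    P=np.stack([(u-k[0,2])/k[0,0]*z,(v-k[1,2])/k[1,1]*z,z],-1)
    return P@c["cam_to_world"][:3,:3].T+c["cam_to_world"][:3,3]
def wcloud(c):
    v,u=np.mgrid[:420,:560];k=c["mtx"]
    x=(u-k[0,2])/k[0,0];y=(v-k[1,2])/k[1,1];r=np.hypot(x,y)+1e-9
    s=np.tan(np.minimum(r,1.4))/r;z=c["depth"]
    P=np.stack([x*s*z,y*s*z,z],-1);T=c["tool_from_camera"]
    P=P@T[:3,:3].T+T[:3,3]
    return R.from_quat(c["q"]).apply(P.reshape(-1,3)).reshape(P.shape)+c["p"]
E
python3 - <<'E'
import pickle,cv2,numpy as np
from h import *
d=pickle.load(open("d0.pkl","rb"))
s,t=d["scene"]["pixels"],d["side"]["pixels"]
f=lambda im,x,y,w=100,h=75:cv2.resize(im[y:y+h,x:x+w],(400,300),interpolation=cv2.INTER_CUBIC)
m=np.vstack([np.hstack([f(s,175,160),f(s,235,225)]),np.hstack([f(t,200,160),f(t,190,235)])])
cv2.imwrite("pics/crop0.png",m[:,:,::-1])
for n,pts in(("scene",[(206,190),(224,206),(285,245),(285,270),(340,245)]),("side",[(243,180),(247,205),(235,250),(236,270),(236,290),(240,300)])):
    P=cloud(d[n])
    for u,v in pts:print(n,u,v,P[v,u].round(3))
    print("desk z",np.median(P[...,2][abs(P[...,2])<.02]))
E
```

```text
scene 206 190 [0.435 0.168 0.048]
scene 224 206 [0.472 0.111 0.009]
scene 285 245 [ 0.466 -0.289  0.076]
scene 285 270 [ 0.447 -0.326  0.037]
scene 340 245 [ 0.612 -0.297  0.044]
desk z 0.0001656630170219775
side 243 180 [0.444 0.184 0.044]
side 247 205 [0.463 0.084 0.009]
side 235 250 [ 0.459 -0.259  0.075]
side 236 270 [ 0.467 -0.329  0.073]
side 236 290 [ 0.469 -0.356  0.045]
side 240 300 [ 0.476 -0.354  0.018]
desk z -0.0022218105633766694
```

View pics/crop0.png

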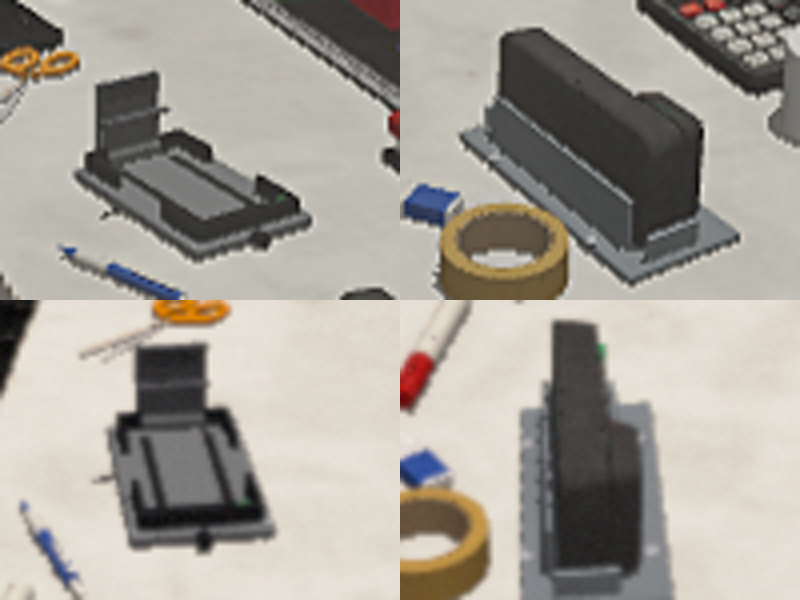

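```bash
cat >> h.py <<'E'
def quat(ydir,zdir):
    """tool orientation with z along zdir, y (closing line) near ydir"""
    z=np.array(zdir,float);z/=np.linalg.norm(z);y=np.array(ydir,float);y-=y@z*z;y/=np.linalg.norm(y)
    return R.from_matrix(np.c_[np.cross(y,z),y,z]).as_quat()
E
python3 - <<'E'
import pickle,cv2,numpy as np
from h import *
from station import bot
d=pickle.load(open("d0.pkl","rb"))
P=np.vstack([cloud(d[n]).reshape(-1,3) for n in("scene","side")])
C=np.vstack([d[n]["pixels"].reshape(-1,3) for n in("scene","side")]).astype(float)
# top-down map 1.25 mm/px: x right .3-.75, y up
H=np.full((520,360),-.01);I=np.zeros((520,360,3),np.uint8)
i=np.argsort(P[:,2]);P=P[i];C=C[i]
u=((P[:,0]-.3)/.00125).astype(int);v=((.25-P[:,1])/.00125).astype(int)
k=(u>=0)&(u<360)&(v>=0)&(v<520)&(P[:,2]<.2);I[v[k],u[k]]=C[k]
I=cv2.dilate(I,np.ones((2,2)));cv2.imwrite("pics/top.png",I[:,:,::-1])
for yy in(1,-1):
    for nm,p,q in [("rest",(.465,-.29,.05),quat((yy,0,0),(0,0,-1))),("mid",(.47,-.1,.05),quat((yy,0,0),(0,0,-1))),("dock",(.46,.09,.02),quat((yy,0,0),(0,0,-1))),("dockhi",(.46,.02,.3),quat((yy,0,0),(0,0,-1))),("resthi",(.46,-.27,.3),quat((yy,0,0),(0,0,-1)))]+[(f"tilt{a}",(x,-.1,.05),quat((yy*np.cos(np.radians(a)),0,yy*np.sin(np.radians(a))),(np.sin(np.radians(a)),0,-np.cos(np.radians(a))))) for a in (55,65) for x in(.47,.52)]:
        j=bot.inverse_kinematics(np.array(p),q);print(yy,nm,None if j is None else np.round(j,2))
E
```

```text
1 rest [-0.22  0.78  0.97  1.96 -0.85  0.88  1.22]
1 mid [-0.39  0.52  0.66  2.12 -0.52  0.66  0.62]
1 dock [-0.58  0.51  0.38  2.15 -0.36  0.54  0.07]
1 dockhi [-0.67  0.05  0.59  1.93 -0.03  1.17 -0.08]
1 resthi [-0.27  0.27  0.9   1.78 -0.22  1.2   0.69]
1 tilt55 None
1 tilt55 [ 1.26  1.05 -1.09  2.51  2.89  0.89 -2.01]
1 tilt65 None
1 tilt65 [ 1.39  1.36 -1.1   2.53  3.15  1.04 -1.84]
-1 rest [-0.27  0.85  1.08  1.96 -0.95  0.95 -1.85]
-1 mid [-0.68  0.75  1.08  2.12 -0.92  0.85 -2.17]
-1 dock [-0.14  0.48 -0.14  2.13  0.13  0.53  2.76]
-1 dockhi None
-1 resthi [-0.4   0.32  1.09  1.78 -0.31  1.22 -2.37]
-1 tilt55 None
-1 tilt55 [ 0.55  0.64 -0.31  2.53  3.3   0.92  0.22]
-1 tilt65 None
-1 tilt65 [ 0.76  0.86 -0.48  2.54  3.37  1.21  0.44]
```

View pics/top.png

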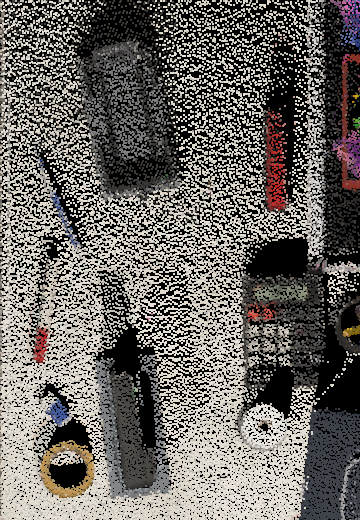

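Run:
```python
import pickle,numpy as np
from h import *
from station import bot
d=pickle.load(open("d0.pkl","rb"))
P=np.vstack([cloud(d[n]).reshape(-1,3) for n in("scene","side")])
k=(P[:,1]>.15)&(P[:,1]<.9)&(P[:,0]>.15)&(P[:,0]<.75)&(P[:,2]>.06)
H,_,_=np.histogram2d(P[k,1],P[k,0],bins=[np.arange(.15,.91,.05),np.arange(.15,.76,.05)]);print(H.astype(int))
J=[]
for p in[(.466,.12,.25),(.47,-.26,.25)]:
    J.append(bot.inverse_kinematics(np.array(p),quat((1,0,0),(0,0,-1))));print(J[-1])
for z in(.25,.4):
  p=(.38,.33,z);print(bot.inverse_kinematics(np.array(p),quat((.7,.7,0),(0,0,-1))))
```

```text
[[   0    0    0    0    0   98   58    0    0    0   74  158]
 [   0    0    0    0    0    0    0    0    0    0   70   95]
 [   0    0    0    0    0    0    0    0    0    0   61  193]
 [   0    0    0    0    0    0    0    0    0    0   59  216]
 [  32   29    0    0    0    0    0    0    0    0   50   57]
 [ 104  207   26    0    0    0    0    0    0    0   52   11]
 [  77  247  307    0    0    0    0    0    0    0   46   10]
 [ 157 1619 1552  155    0    0    0    0    0    0   38  184]
 [  10  226  332  119    0    0    0    0    0    0   42  256]
 [   0    0  298    1    0    0    0  218 1266    0   34   85]
 [   0    0    0    0    0    0  130 1665  120    0   38   38]
 [   0    0    0    0    0   79 1538  191    0    0   40   51]
 [   0    0    0    0   41 1394  304    0    0    0    0    0]
 [   0    0    0   12 1221  377    0    0    0    0    0    0]
 [   0    0    0 1010  489    0    0    0    0    0    0    0]]
[-0.75168186  0.14503233  0.4807554   1.95204939 -0.07660352  1.06200881
 -0.23787016]
[-0.39754585  0.40548014  1.07908267  1.83676405 -0.39347319  1.13600542
  0.8186418 ]
[-0.91421822  0.17929292  0.15555256  1.89435324 -0.03149675  1.07027488
  0.0393967 ]
[-0.92857134  0.07619726  0.16351821  1.67060765 -0.01258469  1.39581389
  0.02206994]
```

Run:
```python
from station import bot, imaging
import cv2,pickle,numpy as np
from h import *
q=quat((1,0,0),(0,0,-1));d={}
for n,p in(("dock",(.466,.12,.22)),("rest",(.47,-.26,.24))):
    bot.move_ptp(np.array(p),q);print(bot.get_time())
    p,o=bot.get_eef_pos(),bot.get_orientation();c=imaging.camera("wrist");c["p"],c["q"]=p,o;d[n]=c
pickle.dump(d,open("d1.pkl","wb"))
cv2.imwrite("pics/w1.png",cv2.resize(np.hstack([d["dock"]["pixels"],d["rest"]["pixels"]])[:,:,::-1],(800,300),interpolation=cv2.INTER_AREA))
print(bot.get_joints())
for n in d:
    P=wcloud(d[n]);print(n,"desk",np.median(P[...,2][abs(P[...,2])<.004]))
```

```text
1.9583
3.425
[-0.23384972  0.33364673  0.83577153  1.84475717 -0.27865392  1.08529738
  0.70843817]
dock desk -0.0003970798736593756
rest desk -0.0003986671858519225
```

View pics/w1.png

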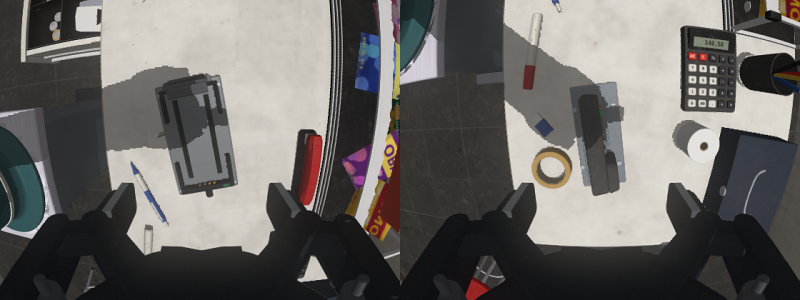

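```bash
cat >> h.py <<'E'
def rect(P,lo,hi,box,op=0,res=.0005):
    """min-area rectangle (centre xy, long side, short side, heading of the long side) of the cloud between heights"""
    x0,x1,y0,y1=box
    m=((P[...,2]>lo)&(P[...,2]<hi)&(P[...,0]>x0)&(P[...,0]<x1)&(P[...,1]>y0)&(P[...,1]<y1)).astype(np.uint8)
    if op:m=cv2.morphologyEx(m,cv2.MORPH_OPEN,np.ones((op,op)))
    n,l,s,_=cv2.connectedComponentsWithStats(m);l=l==1+np.argmax(s[1:,4])
    X=P[l];b=cv2.minAreaRect((X[:,:2]*1000).astype(np.float32));c=cv2.boxPoints(b)
    e=[c[1]-c[0],c[2]-c[1]];e.sort(key=np.linalg.norm);a=np.degrees(np.arctan2(e[1][1],e[1][0]))%180
    return np.round(b[0],1),[round(float(np.linalg.norm(v)),1) for v in e[::-1]],round(float(a),2),round(float(np.median(X[:,2])*1000),1),len(X)
E
python3 - <<'E'
import pickle,numpy as np
from h import *
d=pickle.load(open("d1.pkl","rb"));d0=pickle.load(open("d0.pkl","rb"))
D=wcloud(d["dock"]);T=wcloud(d["rest"]);S=cloud(d0["scene"]);V=cloud(d0["side"])
bd=(.36,.58,-.03,.23);br=(.4,.56,-.42,-.15)
for n,P,q in(("wrist",D,T),("scene",S,S),("side",V,V)):
    op=5 if n=="wrist" else 3
    print(n)
    for nm,P_,lo,hi,b,o in(("dockall",P,.005,.1,bd,op),("base",P,.005,.016,bd,op),("walls",P,.018,.03,bd,0),("clip",P,.034,.12,bd,0),("restall",q,.003,.1,br,op),("term",q,.06,.1,br,0),("termtop",q,.074,.1,br,0)):
        try:print(nm,*rect(P_,lo,hi,b,o))
        except Exception as e:print(nm,"-",e)
E
```

```text
wrist
dockall [461.8 100.9] [202.2, 102.9] 100.98 10.7 14322
base [461.  104.9] [154.9, 102.8] 100.88 10.4 9977
walls [472.1  47.3] [88.7, 54.3] 11.28 24.0 1091
clip [445.3 185.6] [56.4, 24.3] 11.21 49.5 1440
restall [ 466.6 -277.9] [175.2, 76.6] 96.65 37.8 9350
term [ 468.8 -278.1] [147.2, 42.2] 97.74 76.0 4385
termtop [ 466.7 -278.9] [143.0, 37.1] 97.36 76.4 3500
scene
dockall [461.6  97.7] [206.3, 104.1] 100.26 12.4 1292
base [461.9  96. ] [202.8, 104.1] 100.26 10.7 756
walls [472.7  42.2] [89.2, 54.0] 10.44 22.7 139
clip [445.  181.4] [57.9, 26.8] 8.31 55.1 208
restall [ 457.2 -284.4] [176.4, 114.0] 90.12 35.9 2503
term [ 467.7 -282.4] [148.5, 42.4] 97.61 74.5 713
termtop [ 465.  -283.3] [142.2, 37.1] 98.02 76.4 390
side
dockall [459.8  97.4] [206.4, 100.8] 100.77 9.6 1356
base [459.8  95.1] [201.8, 100.3] 100.0 7.9 829
walls [471.8  37.9] [88.0, 55.6] 12.53 21.1 112
clip [443.8 178.5] [56.0, 27.5] 14.48 53.9 216
restall [ 465.1 -284. ] [174.4, 74.9] 97.68 35.5 1907
term [ 468.7 -288.6] [143.6, 42.1] 97.31 73.4 715
termtop [ 459.5 -285.5] [135.0, 22.6] 97.41 75.1 262
```

```bash
cat >> h.py <<'E'
def local(P,o,a):
    """world cloud -> frame at xy o with heading a (deg)"""
    a=np.radians(a);c,s=np.cos(a),np.sin(a);X=P[...,:2]-o
    return np.stack([X[...,0]*c+X[...,1]*s,-X[...,0]*s+X[...,1]*c,P[...,2]],-1).reshape(-1,3)*1000
def ext(L,ax,lo,hi,box):
    k=(L[:,2]>lo)&(L[:,2]<hi)
    for i,(a,b) in enumerate(box):k&=(L[:,i]>a)&(L[:,i]<b)
    return np.percentile(L[k,ax],[.5,99.5]).round(1),int(k.sum())
E
python3 - <<'E'
import pickle,numpy as np
from h import *
d=pickle.load(open("d1.pkl","rb"));d0=pickle.load(open("d0.pkl","rb"))
for n,P in(("w",wcloud(d["dock"])),("sc",cloud(d0["scene"])),("si",cloud(d0["side"]))):
    for a in(-79,):
        L=local(P,(.4635,.098),a);print(n)
        for x0 in(-60,-20,20,60):print(" base y at x",x0,*ext(L,1,6,15,[(x0-8,x0+8),(-70,70)])," wall y",*ext(L,1,20,28,[(x0-8,x0+8),(-70,70)]))
        for y0 in(-30,0,30):print(" end x at y",y0,*ext(L,0,6,15,[(50,120),(y0-8,y0+8)])," wall x",*ext(L,0,20,28,[(40,120),(y0-8,y0+8)])," -wall",*ext(L,0,20,28,[(-110,-60),(y0-8,y0+8)]))
        k=(L[:,2]>30)&(abs(L[:,1])<40)&(L[:,0]<-40)&(L[:,2]<100)
        z=L[k];print("clip top z",z[:,2].max(),"x at top",np.median(z[z[:,2]>z[:,2].max()-3,0]),"y",np.percentile(z[:,1],[1,99]), "plate:",[ (h,np.median(z[abs(z[:,2]-h)<2,0]).round(1)) for h in(35,40,45,50,55,60,65)])
for n,P in(("w",wcloud(d["rest"])),("sc",cloud(d0["scene"])),("si",cloud(d0["side"]))):
    L=local(P,(.4667,-.279),-83);print(n)
    for x0 in(-70,-30,0,20,60):print(" term y x",x0,*ext(L,1,65,90,[(x0-6,x0+6),(-50,50)]),"base y",*ext(L,1,3,9,[(x0-6,x0+6),(-60,60)]))
    print(" term x",*ext(L,0,65,90,[(-120,120),(-50,50)])," base x",*ext(L,0,3,9,[(-120,120),(-50,50)]))
E
```

```text
w
 base y at x -60 [-51.2  49.3] 1157  wall y [-45.3  43.3] 182Traceback (most recent call last):
  File "<stdin>", line 7, in <module>
  File "h.py", line 34, in ext
    return np.percentile(L[k,ax],[.5,99.5]).round(1),int(k.sum())
           ~~~~~~~~~~~~~^^^^^^^^^^^^^^^^^^^
    return _quantile_unchecked(
        a, q, axis, out, overwrite_input, method, keepdims, weights)
    return _ureduce(a,
                    func=_quantile_ureduce_func,
    ...<5 lines>...
                    overwrite_input=overwrite_input,
                    method=method)
    r = func(a, **kwargs)
    result = _quantile(arr,
                       quantiles=q,
    ...<2 lines>...
                       out=out,
                       weights=wgt)
    slices_having_nans = np.isnan(arr[-1, ...])
                                  ~~~^^^^^^^^^
IndexError: index -1 is out of bounds for axis 0 with size 0
```

```bash
sed -i 's/    return np.percentile(L\[k,ax\]/    if k.sum()<4:return "-",0\n    return np.percentile(L[k,ax]/' h.py
python3 - <<'E'
import pickle,numpy as np
from h import *
d=pickle.load(open("d1.pkl","rb"));d0=pickle.load(open("d0.pkl","rb"))
for n,P in(("w",wcloud(d["dock"])),("sc",cloud(d0["scene"])),("si",cloud(d0["side"]))):
    L=local(P,(.4635,.098),-79);print(n)
    for x0 in(-60,-20,20,60):print(" base y at x",x0,*ext(L,1,6,15,[(x0-8,x0+8),(-70,70)])," wall y",*ext(L,1,20,28,[(x0-8,x0+8),(-70,70)]))
    for y0 in(-30,0,30):print(" end x at y",y0,*ext(L,0,6,15,[(50,120),(y0-8,y0+8)])," wall x",*ext(L,0,20,28,[(40,120),(y0-8,y0+8)])," -wall",*ext(L,0,20,28,[(-110,-60),(y0-8,y0+8)]))
    k=(L[:,2]>30)&(abs(L[:,1])<40)&(L[:,0]<-40)&(L[:,2]<100)
    z=L[k];print("clip top z",z[:,2].max(),"x at top",np.median(z[z[:,2]>z[:,2].max()-3,0]),"y",np.percentile(z[:,1],[1,99]), "plate:",[ (h,np.median(z[abs(z[:,2]-h)<2,0]).round(1)) for h in(35,40,45,50,55,60,65)])
for n,P in(("w",wcloud(d["rest"])),("sc",cloud(d0["scene"])),("si",cloud(d0["side"]))):
    L=local(P,(.4667,-.279),-83);print(n)
    for x0 in(-70,-30,0,20,60):print(" term y x",x0,*ext(L,1,65,90,[(x0-6,x0+6),(-50,50)]),"base y",*ext(L,1,3,9,[(x0-6,x0+6),(-60,60)]))
    print(" term x",*ext(L,0,65,90,[(-120,120),(-50,50)])," base x",*ext(L,0,3,9,[(-120,120),(-50,50)]))
E
```

```text
w
 base y at x -60 [-51.2  49.3] 1157  wall y [-45.3  43.3] 182
 base y at x -20 [-51.   49.7] 1275  wall y - 0
 base y at x 20 [-51.4  49.5] 1177  wall y [-44.3  42.8] 37
 base y at x 60 [-51.7  49.4] 906  wall y [-45.  43.] 134
 end x at y -30 [50.1 69.4] 211  wall x [67.9 78.1] 120  -wall [-103.2  -85.2] 32
 end x at y 0 [50.2 97.5] 312  wall x [68.  78.2] 115  -wall [-103.2 -102.4] 10
 end x at y 30 [50.2 70. ] 217  wall x [42.  78.1] 139  -wall [-103.1  -61.3] 109
clip top z 77.90429327915024 x at top -94.39353607059135 y [-28.19701223  26.27280358] plate: [(35, np.float64(-101.5)), (40, np.float64(-100.9)), (45, np.float64(-90.6)), (50, np.float64(-82.6)), (55, np.float64(-99.1)), (60, np.float64(-98.5)), (65, np.float64(-98.0))]
sc
 base y at x -60 [-52.8  37.9] 57  wall y [-46.1  41.8] 15
 base y at x -20 [-52.2  46.4] 69  wall y - 0
 base y at x 20 [-53.6  42.5] 69  wall y - 0
 base y at x 60 [-54.  -44.2] 14  wall y [-45.5  41.4] 18
 end x at y -30 [78.6 89.2] 20  wall x [71.8 82.8] 12  -wall [-98.4 -81.8] 11
 end x at y 0 [ 76.9 102.7] 25  wall x [70.6 83.3] 16  -wall [-10
[... 1352 characters left out ...]
7.8] 158
 term x [-72.5  70.5] 4329  base x [-88.1  84.8] 4070
sc
 term y x -70 [-20.   -2.8] 7 base y [-37.1 -20.7] 20
 term y x -30 [-19.9   4.3] 36 base y [-38.3 -24.8] 18
 term y x 0 [-19.7   5.5] 45 base y [-39.  -24.6] 25
 term y x 20 [-19.    5.4] 41 base y [-37.3 -23.6] 22
 term y x 60 [-19.8  20.5] 64 base y [-39.3  37. ] 38
 term x [-65.4  76.5] 609  base x [-84.   90.2] 490
si
 term y x -70 - 0 base y [-39.2  34.2] 35
 term y x -30 [-19.9   7.9] 34 base y [-39.1  34.3] 29
 term y x 0 [-18.3   6.6] 40 base y [-39.6  34. ] 26
 term y x 20 [-18.8   7.4] 44 base y [-39.3  34.9] 35
 term y x 60 [-19.9  21.3] 78 base y [-59.8  35.8] 63
 term x [-61.1  79.1] 661  base x [-81.5  91.6] 674
```

```bash
cat >> h.py <<'E'
def snap():
    from station import bot,imaging
    bot.sleep(.15);p,o=bot.get_eef_pos(),bot.get_orientation();c=imaging.camera("wrist");c["p"],c["q"]=p,o;return c
E
python3 - <<'E'
from station import bot
import pickle
from h import *
d={"same":snap()};print(d["same"]["p"])
print(bot.get_time())
for n,yd in(("flip",(-1,0,0)),("y",(0,1,0))):
    try:
        bot.move_ptp(np.array((.47,-.28+(.02 if n=="y" else -.03),.24)),quat(yd,(0,0,-1)));d[n]=snap();print(n,bot.get_time(),bot.get_joints())
    except bot.Unreachable as e:print(n,e)
pickle.dump(d,open("d2.pkl","wb"))
for n in d:
    P=wcloud(d[n]);L=local(P,(.4667,-.279),-83)
    print(n,"desk",np.median(P[...,2][abs(P[...,2])<.008]))
    for x0 in(-70,0,60):print(" term y x",x0,*ext(L,1,65,90,[(x0-6,x0+6),(-50,50)]),"base y",*ext(L,1,3,9,[(x0-6,x0+6),(-60,60)]))
    print(" term x",*ext(L,0,65,90,[(-120,120),(-50,50)])," base x",*ext(L,0,3,9,[(-120,120),(-37,37)]))
E
```

```text
[ 0.47040031 -0.25916013  0.23992842]
3.675
flip 6.425 [-0.28093786  0.49382555  1.08654456  1.78639625 -0.47646604  1.15500868
 -2.18451558]
y 9.9583 [ 1.29605815  0.44524364 -1.08143821  1.79794399  0.42774829  1.15887443
  1.64854273]
same desk -0.00033800251260024394
 term y x -70 [-17.5   6.7] 268 base y [-36.9  38.4] 466
 term y x 0 [-18.2   9.9] 326 base y [-37.8  37.9] 276
 term y x 60 [-18.   23.5] 393 base y [-38.2  37.7] 155
 term x [-72.6  70.5] 4340  base x [-88.2  84.5] 3828
flip desk -0.00036811372985667834
 term y x -70 [-18.2   6.1] 98 base y [-37.8  38.3] 217
 term y x 0 [-18.2   9.6] 315 base y [-37.8  37.9] 259
 term y x 60 [-17.7  23.4] 538 base y [-59.2  37.5] 187
 term x [-68.9  74.2] 4406  base x [-86.3  87.3] 3397
y desk -0.00036109922822524787
 term y x -70 [-18.5   6.1] 194 base y [-37.2  37.7] 273
 term y x 0 [-18.9   9.6] 353 base y [-37.9  37.6] 232
 term y x 60 [-18.1  22.7] 461 base y [-38.  -25.1] 109
 term x [-71.  72.] 4603  base x [-87.7  85.6] 2906
```

```bash
cat >> h.py <<'E'
def world(o,a,x,y,z):
    """mm in the frame (o,a) -> world m"""
    a=np.radians(a);c,s=np.cos(a),np.sin(a);return np.array([o[0]+(x*c-y*s)/1e3,o[1]+(x*s+y*c)/1e3,z/1e3])
def yd(a,s=1):
    a=np.radians(a);return (s*np.cos(a),s*np.sin(a),0)
DN=(0,0,-1)
E
python3 - <<'E'
from station import bot
import pickle
from h import *
O,A=(.4635,.098),-79
q=quat(yd(A+90),DN)
bot.grip(0)
bot.move_ptp(world(O,A,-52,-1,250),q);print(bot.get_time(),bot.get_joints().round(2))
bot.movel(world(O,A,-52,-1,110),velocity=.25)
bot.movel(world(O,A,-52,-1,59),velocity=.12)
g=bot.movel(world(O,A,-131,-1,59),velocity=.06,guard=8);print(g,bot.get_eef_pos(),local(bot.get_eef_pos()[None],O,A),bot.get_contact_force(),bot.get_time())
p=local(bot.get_eef_pos()[None],O,A)[0]
bot.movel(world(O,A,p[0]+15,-1,75),velocity=.15)
bot.movel(world(O,A,-40,-1,240),velocity=.3)
d={"a":snap()}
pickle.dump(d,open("d3.pkl","wb"));print(bot.get_time())
cv2.imwrite("pics/w3.png",d["a"]["pixels"][:,:,::-1])
L=local(wcloud(d["a"])-np.r_[(R.from_quat(d["a"]["q"]).apply([.00185,0,0]))],O,A)
for x0 in(-60,-20,20,60):print(" base y at x",x0,*ext(L,1,6,15,[(x0-8,x0+8),(-70,70)])," wall y",*ext(L,1,20,28,[(x0-8,x0+8),(-70,70)]))
for y0 in(-32,0,32):print(" end x at y",y0,*ext(L,0,6,15,[(-120,120),(y0-5,y0+5)])," wall x",*ext(L,0,20,28,[(40,120),(y0-5,y0+5)])," -wall",*ext(L,0,20,28,[(-110,-60),(y0-5,y0+5)]))
k=(L[:,2]>30)&(abs(L[:,1])<40)&(L[:,0]<-70)&(L[:,2]<100)&(L[:,0]>-200);z=L[k];t=z[z[:,2]>z[:,2].max()-3]
print("clip top",t.mean(0),len(z))
E
```

```text
12.6083 [ 0.58  0.28 -1.1   1.92  0.27  1.11 -0.44]
True [0.43791342 0.22403387 0.05881718] [[-128.60042631   -1.06808563   58.81718023]] [ 0.69291615 -3.90731747  7.3362443 ] 15.1083
16.3583
 base y at x -60 [-51.3  48.6] 1037  wall y [-45.   43.3] 146
 base y at x -20 [-51.4  49.7] 1154  wall y - 0
 base y at x 20 [-51.2  49.1] 1023  wall y [-44.   41.9] 18
 base y at x 60 [-50.5  49.6] 343  wall y [-44.8  43.3] 113
 end x at y -32 [-97.9  62.3] 1000  wall x - 0  -wall [-105.5  -83.8] 72
 end x at y 0 [-98.9  48.2] 1043  wall x - 0  -wall [-105.9 -103.6] 18
 end x at y 32 [-93.4  63.5] 1005  wall x - 0  -wall [-99.1 -79.9] 74
clip top [-138.06142046   -1.22787535   59.64056181] 1864
```

View pics/w3.png

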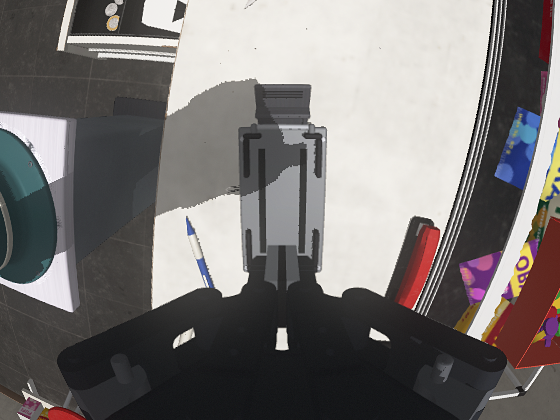

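Run:
```python
from station import bot
from h import *
O,A=(.4667,-.279),-83
j0=bot.get_joints()
for s in(1,-1):
    print("grasp",s,bot.inverse_kinematics(world(O,A,7.8,-4.5,54),quat(yd(A+90,s),DN)).round(2),bot.inverse_kinematics(world(O,A,7.8,-4.5,150),quat(yd(A+90,s),DN)).round(2))
    for phi in range(0,360,30):
        h=np.array(yd(phi))
        for x,y in((.47,-.1),(.53,-.1)):
            r=[]
            for th in(40,67):
                t=np.radians(th);zt=h*np.cos(t)+[0,0,np.sin(t)];yt=h*np.sin(t)-[0,0,np.cos(t)]
                r.append(bot.inverse_kinematics(np.array((x,y,.1 if th==40 else .035)),quat(s*zt,yt)))
            if r[1] is not None:print(s,phi,x,None if r[0] is None else r[0].round(2),r[1].round(2))
```

```text
grasp 1 [ 1.11  0.66 -0.79  1.92  0.63  0.83  0.1 ] [ 1.28  0.58 -1.02  1.87  0.58  1.03  0.14]
1 0 0.53 [ 1.27  0.7  -1.25  2.38  2.12  0.5  -1.65] [-0.84  1.74  1.05  2.55  3.05  1.72  1.79]
1 30 0.47 [ 1.34  0.51 -0.94  2.36 -1.11  0.21  2.13] [ 1.89  1.62 -1.23  2.37  1.83  0.2   0.03]
1 30 0.53 [ 1.14  0.53 -0.82  2.25 -1.07  0.22  2.02] [-0.18  1.24  0.89  2.33  3.99  1.93  2.74]
1 60 0.47 [ 1.48  0.82 -1.17  2.13  0.08  0.58  1.46] [ 1.72  1.52 -1.24  2.05  0.36  0.67  1.58]
1 60 0.53 [ 1.38  0.91 -1.18  2.01  0.22  0.61  1.31] [ 1.51  1.34 -1.09  1.95 -0.09  0.62  1.92]
1 90 0.47 [ 1.34  0.96 -1.17  1.89  0.23  1.01  1.71] [ 1.42  1.42 -1.16  1.73  0.19  1.18  1.88]
1 90 0.53 [ 1.25  1.05 -1.2   1.76  0.3   1.06  1.63] [ 1.32  1.48 -1.22  1.6   0.23  1.22  1.82]
1 120 0.47 [ 1.16  1.07 -1.19  1.7   0.38  1.38  1.96] [ 1.12  1.44 -1.14  1.46  0.27  1.63  2.05]
1 120 0.53 [ 1.07  1.15 -1.22  1.55  0.43  1.45  1.92] [ 1.03  1.49 -1.18  1.3   0.29  1.7   2.01]
1 150 0.47 [ 0.98  1.13 -1.21  1.59  0.55  1.66  2.23] [ 0.87  1.47 -1.16  1.3   0.46  1.99  2.23]
1 150 0.53 [ 0.88  1.2
[... 2556 characters left out ...]

-1 240 0.47 [ 0.49  0.8  -0.9   1.86  0.96  1.58  0.18] [ 0.22  1.12 -0.7   1.68  1.06  1.92  0.03]
-1 240 0.53 [ 0.45  0.88 -0.9   1.7   1.    1.65  0.24] [ 0.18  1.15 -0.66  1.52  1.09  1.95  0.15]
-1 270 0.47 [ 0.51  0.71 -0.97  2.08  1.21  1.43  0.41] [ 0.13  1.03 -0.68  1.99  1.36  1.77  0.09]
-1 270 0.53 [ 0.49  0.79 -0.96  1.94  1.25  1.48  0.49] [ 0.12  1.05 -0.66  1.86  1.41  1.78  0.21]
-1 300 0.47 [ 0.61  0.58 -1.02  2.32  1.49  1.16  0.64] [ 0.07  0.96 -0.6   2.32  1.77  1.65  0.06]
-1 300 0.53 [ 0.59  0.66 -1.    2.18  1.51  1.2   0.72] [ 0.1   0.95 -0.59  2.2   1.81  1.61  0.19]
-1 330 0.53 [ 0.83  0.56 -1.05  2.36  1.88  0.83  0.96] [ 0.17  0.91 -0.42  2.47  2.46  1.52  0.15]
```

Run:
```python
from station import bot
from h import *
O,A=(.4667,-.279),-83
s=-1
c=np.radians(2);yl=np.array(yd(A+90));  # rest +y; terminal leans to it
zt=-(np.cos(c)*np.array([0,0,1])+np.sin(c)*yl)
q=quat(s*yl,zt)
bot.grip(.06,50)
bot.move_ptp(world(O,A,7.8,-1.5,150),q);print(bot.get_time(),bot.get_joints().round(2))
bot.movel(world(O,A,7.8,-4.6,75),velocity=.25)
print(bot.movel(world(O,A,7.8,-4.6,53),velocity=.08,guard=10))
bot.grip(0,50);print("w",bot.get_gripper_width(),bot.get_gripper_force(),bot.get_contact_force(),bot.get_time())
p=bot.get_eef_pos();bot.movel(p+[0,0,.05],velocity=.12);bot.movel(p+[0,0,.12],velocity=.25)
print("w",bot.get_gripper_width(),bot.get_contact_force(),bot.get_time(),bot.get_joints().round(2))
for th in(20,40,57):
    t=np.radians(th);h=np.array([0,1,0]);print(th,bot.inverse_kinematics(np.array((.5,-.075,.12)),quat(s*(h*np.cos(t)+[0,0,np.sin(t)]),h*np.sin(t)-[0,0,np.cos(t)])))
```

```text
19.0 [-0.07  0.48  0.72  1.88 -0.35  0.95 -2.22]
False
w 0.025046223112025857 50.49363445490599 [-1.04071444 -0.10816097  6.19130548] 20.275
w 0.025012910211552167 [ 0.21911521 -0.02131995 -2.53663689] 21.275 [-0.09  0.44  0.74  1.87 -0.32  0.99 -2.23]
20 [ 0.09297961  0.42813743  0.23905714  1.96091342 -0.5366087   0.95188474
 -0.89676553]
40 [ 0.3173782   0.56365658  0.16378959  1.88652715 -0.76011232  1.19769001
 -0.62811236]
57 [ 0.44534966  0.71357445  0.1205621   1.81445581 -0.87871151  1.42189301
 -0.48899012]
```

Run:
```python
from station import bot,imaging
from h import *
s=-1;t=np.radians(57);h=np.array([0,1,0]);yt=h*np.sin(t)-[0,0,np.cos(t)];q=quat(s*(h*np.cos(t)+[0,0,np.sin(t)]),yt)
bot.move_ptp(np.array((.5,-.075,.12)),q);print(bot.get_time())
bot.movel(np.array((.5,-.075,.045)),velocity=.15)
print(bot.movel(np.array((.5,-.075,.030)),velocity=.03,guard=4),bot.get_eef_pos(),bot.get_contact_force())
bot.grip(.034)
p=bot.get_eef_pos()
bot.movel(p+[0,-.035,.0],velocity=.12);bot.movel(p+[0,-.035,0]-yt*.06,velocity=.2)
print(bot.get_time())
for n in("side","scene"):
    c=imaging.camera(n);P=cloud(c)
    print(n,rect(P,.012,.05,(.38,.6,-.16,-.0)))
    if n=="side":cv2.imwrite("pics/s4.png",cv2.resize(c["pixels"][150:330,170:410,::-1],(720,540)))
```

```text
22.875
True [ 0.50033073 -0.07519388  0.03512372] [-0.05282485 -2.6156581   4.35481913]
25.075Traceback (most recent call last):
  File "<stdin>", line 13, in <module>
  File "h.py", line 23, in rect
    n,l,s,_=cv2.connectedComponentsWithStats(m);l=l==1+np.argmax(s[1:,4])
                                                       ~~~~~~~~~^^^^^^^^^
    return _wrapfunc(a, 'argmax', axis=axis, out=out, **kwds)
    return bound(*args, **kwds)
ValueError: attempt to get argmax of an empty sequence
```

Run:
```python
from station import bot,imaging
from h import *
import pickle
p=bot.get_eef_pos();bot.movel(p+[0,0,.09],velocity=.25);bot.grip(.085)
bot.move_ptp(np.array((.475,-.075,.22)),quat((0,1,0),DN));print(bot.get_time(),bot.get_joints().round(2))
c=snap();pickle.dump(c,open("d4.pkl","wb"));cv2.imwrite("pics/w4.png",c["pixels"][:,:,::-1])
P=wcloud(c)-R.from_quat(c["q"]).apply([.00185,0,0])
b=(.36,.62,-.17,.02)
for lo,hi in((.015,.06),(.034,.06),(.02,.03)):print(rect(P,lo,hi,b))
```

```text
28.0583 [ 0.5   0.2  -0.46  1.96  0.1   1.01  1.57]
(array([494.2, -75.9]), [142.6, 70.3], 179.72, 27.7, 8384)
(array([542.8, -76.1]), [67.4, 45.2], 89.59, 42.1, 2382)
(array([473.9, -75.7]), [101.5, 68.7], 178.89, 26.6, 5532)
```

View pics/w4.png

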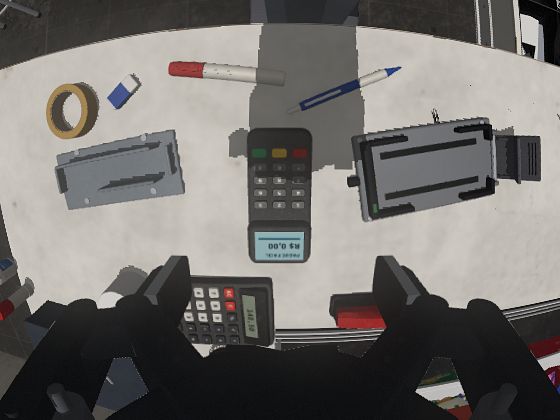

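Run:
```python
from h import *
import pickle
c=pickle.load(open("d4.pkl","rb"));W=wcloud(c)
T=R.from_quat(c["q"]).inv().apply((W-c["p"]).reshape(-1,3)).reshape(W.shape)*1000
for (u0,u1) in((150,195),(365,410)):
    t=T[250:300,u0:u1].reshape(-1,3);t=t[(t[:,2]<60)&(t[:,2]>-80)];print(len(t),np.percentile(t,[1,50,99],axis=0).round(1).tolist())
d=pickle.load(open("d3.pkl","rb"))["a"];W=wcloud(d);T2=R.from_quat(d["q"]).inv().apply((W-d["p"]).reshape(-1,3)).reshape(W.shape)*1000
t=T2[245:300,260:305].reshape(-1,3);t=t[(t[:,2]<60)&(t[:,2]>-80)];print("shut",np.percentile(t,[1,50,99],axis=0).round(1).tolist())
P=wcloud(c)-R.from_quat(c["q"]).apply([.00185,0,0])
L=local(P,(.4635,.098),-79)
for x0 in(-60,-20,20,60):print(" base y at x",x0,*ext(L,1,6,15,[(x0-8,x0+8),(-70,70)])," wall y",*ext(L,1,20,28,[(x0-8,x0+8),(-70,70)]))
for y0 in(-30,-15,15,30):print(" base x at y",y0,*ext(L,0,6,15,[(-120,120),(y0-5,y0+5)])," wall x",*ext(L,0,20,28,[(40,120),(y0-5,y0+5)])," -wall",*ext(L,0,20,28,[(-120,-60),(y0-5,y0+5)]))
```

```text
1567 [[-8.5, -52.6, -51.2], [9.0, -40.6, -31.3], [11.7, -39.8, -14.0]]
1453 [[-8.7, 44.2, -50.9], [8.8, 44.9, -30.4], [11.8, 56.1, -14.2]]
shut [[6.2, -8.6, -52.1], [13.2, 0.5, -31.4], [16.0, 9.7, -5.7]]
 base y at x -60 [-50.1  50.3] 718  wall y [-43.6  44.8] 110
 base y at x -20 [-50.1  50.3] 954  wall y - 0
 base y at x 20 [-50.2  50.1] 987  wall y [-42.7  44.2] 14
 base y at x 60 [-50.2  51. ] 879  wall y [-43.6  44.8] 160
 base x at y -30 [-85.8  86.2] 1052  wall x [69.6 79.3] 84  -wall [-113.5  -83.9] 74
 base x at y -15 [-100.1   86.6] 1081  wall x [69.5 79.4] 82  -wall [-114.  -104.1] 61
 base x at y 15 [-101.7   85.9] 1033  wall x [69.8 79.4] 78  -wall [-113.1 -104.4] 61
 base x at y 30 [-95.2  86.4] 947  wall x [69.9 79.5] 74  -wall [-106.   -83.6] 52
```

Run:
```python
from station import bot
from h import *
import pickle
q=quat((0,1,0),DN);x,y=.5003,-.0759
bot.movel(np.array((x,y,.05)),velocity=.25,rotation=q)
print(bot.movel(np.array((x,y,-.006)),velocity=.07,guard=8),bot.get_eef_pos())
bot.grip(0,50);print("w",bot.get_gripper_width(),bot.get_gripper_force(),bot.get_contact_force(),bot.get_eef_pos(),bot.get_time())
p=bot.get_eef_pos();bot.movel(p+[0,0,.03],velocity=.1);bot.movel(p+[0,0,.13],velocity=.25)
O=world((.4635,.098),-79,-7.2,-1.0,0)[:2];A=-79
bot.move_ptp(world(O,A,7,0,124),quat(yd(A+90),DN));print(bot.get_time(),bot.get_gripper_width(),bot.get_joints().round(2))
c=snap();pickle.dump(c,open("d5.pkl","wb"));cv2.imwrite("pics/w5.png",c["pixels"][:,:,::-1])
```

```text
False [ 0.50049192 -0.07588692 -0.00576511]
w 0.06908218579833522 53.133255802094936 [-3.75182549  0.07956905 13.85101831] [ 0.50065726 -0.07607605 -0.00512115] 30.3583
32.8833 0.06896644586291516 [-0.07  0.3  -0.24  2.07  0.1   0.78 -0.17]
```

View pics/w5.png

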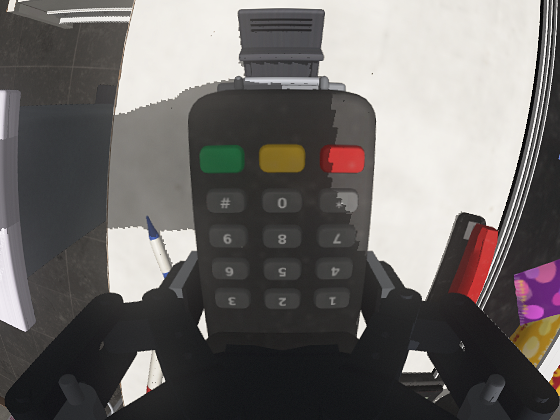

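Run:
```python
from h import *
import pickle
O=world((.4635,.098),-79,-7.2,-1.0,0)[:2];A=-79
def rep(name,c,lo,hi,o,a,cor):
    P=wcloud(c)-(R.from_quat(c["q"]).apply([.00185,0,0]) if cor else 0);L=local(P,o,a)
    print(name)
    for x0 in(-65,-50,-35,-15):print("  y at x",x0,*ext(L,1,lo,hi,[(x0-4,x0+4),(-39,39)]))
    for y0 in(-20,0,20):print("  x at y",y0,*ext(L,0,lo,hi,[(-100,15),(y0-5,y0+5)]))
    k=(L[:,2]>lo)&(L[:,2]<hi)&(abs(L[:,1])<25)&(L[:,0]>-60)&(L[:,0]<-15)
    g=np.polyfit(L[k,0],L[k,2],1);print("  slope deg",np.degrees(g[0]),"z",np.median(L[k,2]))
c=pickle.load(open("d5.pkl","rb"));rep("held",c,140,170,O,A,0)
print(local(c["p"][None],O,A))
e=pickle.load(open("d4.pkl","rb"));rep("desk",e,15,33,(.4933,-.0759),0,0)
# dock as seen now, uncorrected
L=local(wcloud(c),O,A)
for y0 in(-45,-32,32,45):print("dock",y0,*ext(L,0,5,15,[(-130,30),(y0-4,y0+4)]),*ext(L,0,20,28,[(-130,-70),(y0-4,y0+4)]))
for x0 in(-87,-75,-60,-30):print("dock x",x0,*ext(L,1,5,15,[(x0-4,x0+4),(-70,70)]),*ext(L,1,20,28,[(x0-4,x0+4),(-70,70)]))
```

```text
held
  y at x -65 [-32.3  32.9] 4294
  y at x -50 [-32.5  33.3] 4267
  y at x -35 [-32.4  33.3] 3980
  y at x -15 [-32.3  33.2] 3256
  x at y -20 [-73.3  14.5] 6047
  x at y 0 [-73.3  14.1] 6316
  x at y 20 [-73.3  14.4] 6075
  slope deg 0.4591067067196194 z 156.13017406931147
[[7.36145068e+00 1.82405622e-03 1.23871222e+02]]
desk
  y at x -65 [-32.9  33.7] 495
  y at x -50 [-33.1  33.7] 512
  y at x -35 [-33.7  34.1] 499
  y at x -15 [-33.9  33.3] 452
  x at y -20 [-71.4  14.4] 780
  x at y 0 [-72.1  14.4] 781
  x at y 20 [-72.1  14.7] 760
  slope deg 1.3782794682011617 z 27.109329595795927
dock -45 [-91.  -84.6] 73 - 0
dock -32 [-96.8 -84.7] 15 [-102.2  -84. ] 40
dock 32 [-93.5 -84.5] 13 [-92.5 -84. ] 39
dock 45 [-91.  -84.7] 73 - 0
dock x -87 [-50.5  49.6] 699 [-34.5  34.4] 58
dock x -75 - 0 - 0
dock x -60 - 0 - 0
dock x -30 - 0 - 0
```

Run:
```python
from station import bot
from h import *
import pickle
O=world((.4635,.098),-79,-7.2,-1.0,0)[:2];A=-79
T=lambda z:world(O,A,7.9,-.7,z)
bot.movel(T(124),velocity=.1);bot.movel(T(28),velocity=.15)
g=bot.movel(T(3.5),velocity=.03,guard=8);p=bot.get_eef_pos();print(g,p[2],local(p[None],O,A),bot.get_contact_force(),bot.get_torque(),bot.get_time())
```

```text
True 0.004956391476393776 [[ 7.90431366 -0.92418285  4.95639148]] [-1.39489008 -0.55068448  8.37346992] [-0.11623256  0.12046197  0.03718451] 34.85
```

Run:
```python
from station import bot
from h import *
import pickle
O=world((.4635,.098),-79,-7.2,-1.0,0)[:2];A=-79
bot.grip(.085);p=bot.get_eef_pos()
bot.movel(p+[0,0,.06],velocity=.12);bot.movel(world(O,A,-10,0,200),velocity=.3)
c=snap();pickle.dump(c,open("d6.pkl","wb"));print(bot.get_time())
L=local(wcloud(c),O,A)
for x0 in(-50,-20,0,20,50):
    k=(abs(L[:,0]-x0)<5)&(abs(L[:,1])<25)&(L[:,2]>5)&(L[:,2]<90);print(x0,np.median(L[k,2]).round(1),k.sum(),*ext(L,1,30,60,[(x0-4,x0+4),(-60,60)]))
for y0 in(-25,25):
    k=(abs(L[:,1]-y0)<6)&(abs(L[:,0]+40)<20)&(L[:,2]>25)&(L[:,2]<60);print(y0,np.median(L[k,2]).round(2))
print("foot",*ext(L,0,30,42,[(-100,0),(-20,20)]))
bot.grip(0)
bot.movel(world(O,A,-178,0,140),velocity=.3)
bot.movel(world(O,A,-178,0,45),velocity=.2)
bot.movel(world(O,A,-150,0,45),velocity=.15)
g=bot.movel(world(O,A,-86,0,45),velocity=.06,guard=8);p=bot.get_eef_pos();print(g,local(p[None],O,A),bot.get_contact_force(),bot.get_time())
```

```text
36.6167
-50 39.0 557 [-33.8  32.8] 607
-20 38.5 515 [-34.5  33.5] 532
0 36.8 519 [-33.9  32.9] 553
20 36.7 616 [-33.6  32.5] 587
50 52.6 475 [-34.7  33.8] 506
-25 37.43
25 37.06
foot [-72.3  -0.7] 3168
True [[-9.04647384e+01 -6.94436091e-02  4.48634124e+01]] [-0.73402608  5.44031845  1.02217054] 40.0167
```

Run:
```python
from station import bot,imaging
from h import *
O=world((.4635,.098),-79,-7.2,-1.0,0)[:2];A=-79
bot.movel(world(O,A,-125,0,50),velocity=.15);bot.movel(world(O,A,-135,0,230),velocity=.3)
bot.move_ptp(world(O,A,-40,0,250),quat(yd(A+90),DN))
c=snap();P=wcloud(c)-R.from_quat(c["q"]).apply([.00185,0,0]);L=local(P,O,A)
z=L[(L[:,2]>25)&(abs(L[:,1])<26)&(L[:,0]<-40)&(L[:,2]<100)&(L[:,0]>-150)];t=z[z[:,2]>z[:,2].max()-3];print("tab",t.mean(0),len(t),bot.get_time())
S=imaging.camera("side")
w=cv2.resize(c["pixels"][40:300,160:400],(400,433));s=cv2.resize(S["pixels"][130:260,190:310],(400,433))
cv2.imwrite("pics/w7.png",np.hstack([w,s])[:,:,::-1])
```

```text
tab [-68.36829291  -0.7091538   72.4863223 ] 188 41.825
```

View pics/w7.png

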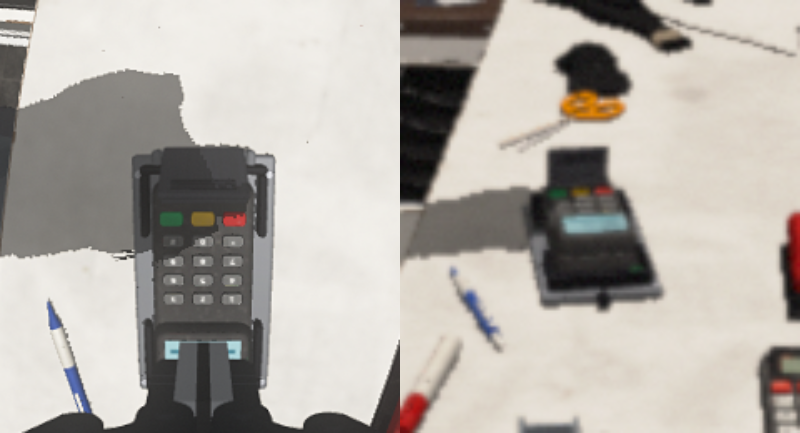

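The left half (wrist view, terminal around (205,270)) shows the terminal face up in the pocket with the clip over its foot at (205,170). The tab measures (-68.4, 72.5) mm in the dock frame, against (-68, 72) expected when shut.

```bash
python3 -c "
from station import bot
print(bot.get_gripper_width(),bot.get_contact_force());print(bot.finish_job())"
```

```text
0.0002524860812410721 [ 0.53435169 -0.0585225  -0.5377429 ]
the job is handed in; nothing more can be done
None
```

The terminal is in its dock, face up and seated on the pocket floor with its head away from the clip; the clip is shut over its foot, and the job was handed in at about 42 s.

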